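# Largest dipper from the rack to the scale

### The arm

A 6-joint arm with a two-finger parallel gripper is mounted at the origin on the work surface. World frame = base frame: x ahead of the robot, y to its left, z up, the work surface at z = 0. Lengths are in m, angles in rad, forces in N, time in s.
With the tool pointing down it reaches from about 0.25 to 0.8 m from the base axis. Payload 8.5 kg.
Tool frame: the origin (TCP) lies midway between the tips of the shut fingers; the grasp point (between the pads) lies env.grip_depth behind it (env.grip_depth is the distance from the TCP to the grasp point, in m); y points along the fingers, x is the direction in which the jaws open and shut, and the axes are right-handed (so a half turn about y gives the same grasp; the last joint's range is limited). The gripper opens to 85 mm and grips with 20 to 120 N. Pads are 22 mm wide; open, the fingers measure 114 mm over their backs; the gripper's body (76 mm by 85 mm) begins 54 mm behind the grasp point. The pads swing forward as they close: fully open they stand 13 mm farther back than shut.
Start: joints at [-1.208, 0.238, -0.013, 1.319, 0, 1.571], TCP at [0.186, -0.491, 0.231] pointing down, gripper open.
Joint ranges: [-2.66, 2.66], [-1.03, 1.9], [-1.14, 1.46], [-1.82, 2.27], [-1.45, 1.34], [-3.14, 3.14]. Speed limits (rad/s): [2.22, 2.22, 2.79, 3.14, 3.14, 3.14].

### API

Orientations are given as a unit quaternion [w, x, y, z].
In Python, from bench import env, eyes, hand_in gives the robot as it stands. The module is installed in compiled form; this text tells all that it offers.
- The arm moves only by the shell command python3 -m crank 'ROWS' [FORCE]. ROWS is JSON, a list of rows, each a list of 5 numbers: the shift along the tool's x, y, z in cm, then the turn about the tool's y in rad, then the finger opening in cm, from 0 to 8.54. A call has 1 to 20 rows; each row shifts and turns the commanded pose from where the row before left it, along the tool's axes as they then stand; what a row does not reach is not made up. A row lasts 1/8 s, in which the tool goes at most 62.5 mm and 10.7 degrees, less where a joint would pass 70% of its speed; a pose out of reach is approached as far as the arm can. A call is refused whole if a number of a shift passes 6.25 or a number of a turn 0.188, either way. A call with a gripper value outside its range is refused whole. The fingers move at their own pace and stop on an object; FORCE is the grip in N (left out, the last holds). Time passes only in rows, so rows that do not move let the fingers close. It gives the time, the measured TCP pose, the force and the opening at its end, in the units of the state.
- env.observe(): the state, without advancing time (a new reading comes with each control period).
- eyes.get_image(name): name is "scene" or "side" or "wrist"; returns a dict with "img" (384x512x3 uint8, red, green, blue), "fx", "fy", "cx", "cy" (pixels), "rvec" (rotation vector, rad) and "tvec" (3), from world to camera coordinates, as OpenCV has them; the wrist camera has in their place "T_tool_cam" (4x4, takes a point from camera to tool coordinates, whose origin is the TCP and whose axes are the tool frame's). Camera axes: x right, y down, z forward; pixel columns grow to the right and rows downward; lengths in m; the calibration is good to about 2 mm. A picture is of the moment at which its call begins: read the wrist's pose just before it. There is no depth.
- hand_in(): hands the job in, once; it reports no verdict.
Trained networks look in a picture, given as the dict that the camera call returned (one of the last four; its "shot" number tells which), for a name from the list of things; names that differ only in an ending like _2 or _b are one class to them, and where a whole thing is asked for, a point or a joint stands for the part that bears it (a point fixed in the world has none). Each returns a list of dicts, best first, with "confidence" (0 to 1); they miss things now and then, are a little off and sometimes report something else, mostly with a low value. They report only what shows in the picture. A call takes as long as a camera call. They do not tell look-alikes from the thing itself.
- eyes.silhouettes(picture, thing): "region" (384x512 bool, what is visible of it) and "box" ([left, top, width, height] in pixels, round what is visible of it).
- eyes.mark_of(picture, thing): "xy" ([column, row] in pixels: a listed point, or the origin of a listed thing).
The state is a dict: "t": time; "joint_pos": joint angles; "joint_velocities": joint speeds; "effort": joint torques, N m; "tool_pos": TCP position; "tcp_rot": TCP orientation; "ft_force": force on the tool from outside, world axes, zero at the start; "wrist_torque": the same for the moment, N m; "gripper_width": finger opening in m.
Only numpy, scipy, OpenCV 4.12 (cv2) and the standard library are available. Lean on these libraries where they do the work, as an engineer would, in place of code of your own. Each camera call takes 0.05 s, during which the arm holds its last target. There are 200 camera calls.

### The job

Lift the largest of the three measuring dippers up and off its peg on the rack and stand it upright in the middle of the scale's pan, setting it down rather than dropping it. Leave the two smaller dippers hanging where they are.

Things in the scene. Friction and masses are not known exactly. Their poses are not given: they have to be found in the camera images.
- dipper_large: largest of 3 dippers hung 105 mm apart on a rack, in any order: open aluminium cup, 88 mm rim, 75 high, 220 g. Wires from the rim hold a flat steel strap (14x52x4 mm; underside 135 mm above the cup's bottom) that lies across a peg; on the strap an upright wooden grip, 24 mm thick, 139 to 199 mm above the bottom. Origin: centre of the cup's bottom; z up; at the start +x points to the rack's rail
- dipper_medium: middle-sized dipper, same build: cup 68 mm rim, 60 high; strap underside 120, grip 124 to 184 mm above its bottom (origin, centre). Stays hung. Each steel peg, 8 mm thick, runs along the dipper's x under its strap from the fixed rail (16 mm bar 45 mm behind, top 16 mm above strap underside) and turns up in front: tip 30 mm before strap middle, 14 mm above its underside
- dipper_small: smallest dipper, same build: cup 50 mm rim, 45 high; strap underside 105, grip 109 to 169 mm above its bottom (origin, centre). Stays hung. Any dipper comes off by raising it 20 to 40 mm, then drawing it 50 mm or more along its -x (away from the rail); the row's open side faces the robot. The rail's two posts stand 175 mm either side of the middle peg
- pan (a point): centre of the top face of the counter scale's flat square steel pan, 180 x 180 mm, 70 mm above the counter; x, y along its edges, z up. The scale is fixed and the pan rigid; the grey housing below is 210 x 210 mm with a low sloping display towards the robot; nothing on it is higher than the pan. Pan and rack stand on opposite sides, left and right, either way round
Things that resemble listed ones, but are neither listed nor needed, are in the scene too. What is shaped like the dipper_large but orange is not meant.

How it is judged:
By the outcome, as a careful person would: the job done as asked, in the order asked, and still so for the second after the job is handed in, with the robot touching nothing.
It also fails if it takes over 48 s, if anything falls off the work surface, if the arm or the gripper's body presses on something with over 40 N, if the wrist force passes 120 N, or if a joint passes its speed limit or range.

## Working session

There is one attempt and no reset: what is moved stays moved. The work goes in short steps, Python scripts to look and compute and a shell command to move; the robot and the scene stay as the last step left them, time stands still between calls to the robot, and variables do not carry over. Pictures are saved under pics/ and viewed, about 8 in all and at most 12, crops included, and the job is handed in when it is done.

```bash
mkdir -p pics
cat > h.py <<'E'
import numpy as np, cv2
from bench import env, eyes
from scipy.spatial.transform import Rotation as R
def save(im,name): cv2.imwrite('pics/'+name, im[:,:,::-1])
def K(p): return np.array([[p['fx'],0,p['cx']],[0,p['fy'],p['cy']],[0,0,1.]])
def cam(p,s=None):
    "returns R_wc (cam->world), cam centre"
    if 'rvec' in p and p['rvec'] is not None:
        Rm=cv2.Rodrigues(np.array(p['rvec'],float))[0]; return Rm.T, -Rm.T@np.array(p['tvec'],float).ravel()
    q=s['tcp_rot']; Rt=R.from_quat([q[1],q[2],q[3],q[0]]).as_matrix(); T=np.array(p['T_tool_cam'])
    return Rt@T[:3,:3], Rt@T[:3,3]+np.array(s['tool_pos'])
def ray(p,xy,s=None):
    Rw,c=cam(p,s); d=Rw@np.linalg.inv(K(p))@np.array([xy[0],xy[1],1.]); return c,d/np.linalg.norm(d)
def atz(p,xy,z,s=None):
    c,d=ray(p,xy,s); return c+d*(z-c[2])/d[2]
def proj(p,X,s=None):
    Rw,c=cam(p,s); v=K(p)@(Rw.T@(np.array(X)-c)); return v[:2]/v[2]
def tri(rays):
    A=sum(np.eye(3)-np.outer(d,d) for c,d in rays); b=sum((np.eye(3)-np.outer(d,d))@c for c,d in rays); return np.linalg.solve(A,b)
E
python3 - <<'E'
from h import *
np.set_printoptions(precision=3,suppress=True)
s=env.observe(); print(s['tool_pos'],s['tcp_rot'],env.grip_depth,s['t'])
P={n:eyes.get_image(n) for n in('scene','side','wrist')}
for n,p in P.items():
    save(p['img'],n+'0.png'); print(n,p['fx'],cam(p,s)[1])
    for t in('dipper_large','dipper_medium','dipper_small','pan'):
        print(t,[(np.round(m['xy']),round(m['confidence'],2)) for m in eyes.mark_of(p,t)][:4],[(x['box'],round(x['confidence'],2)) for x in eyes.silhouettes(p,t)][:4] if t!='pan' else '')
E
python3 -c "
import cv2,numpy as np
a=cv2.imread('pics/scene0.png');b=cv2.imread('pics/side0.png')
cv2.imwrite('pics/both0.png',cv2.resize(np.hstack([a,b]),(800,300)))"
```

```text
[ 0.186 -0.49   0.231] [ 0.582 -0.582  0.402 -0.401] 0.0187 0.0
scene 394.2758284841728 [1.083 0.118 0.887]
dipper_large [(array([161., 209.]), 0.95), (array([180., 142.]), 0.56)] [([139.8, 165.1, 39.8, 56.8], 0.7), ([160.0, 82.8, 40.4, 75.9], 0.66)]
dipper_medium [(array([142., 138.]), 0.67)] [([117.7, 83.7, 36.5, 62.2], 0.74)]
dipper_small [(array([220., 138.]), 0.84), (array([180., 144.]), 0.39)] [([202.7, 93.3, 28.5, 57.5], 0.92)]
pan [(array([357., 193.]), 0.62)] 
side 419.3297636497907 [0.171 0.498 0.788]
dipper_large [(array([331., 153.]), 0.94), (array([287., 150.]), 0.55)] [([316.4, 83.9, 40.6, 76.4], 0.96), ([268.7, 88.9, 37.0, 67.9], 0.83)]
dipper_medium [(array([354., 127.]), 0.56)] [([343.6, 65.6, 29.0, 64.3], 0.63)]
dipper_small [(array([315., 171.]), 0.91)] [([307.5, 110.7, 22.2, 66.1], 0.8)]
pan [(array([199., 266.]), 0.71)] 
wrist 271.1748771018888 [ 0.262 -0.463  0.373]
dipper_large [] []
dipper_medium [] []
dipper_small [] []
pan []
```

View pics/scene0.png

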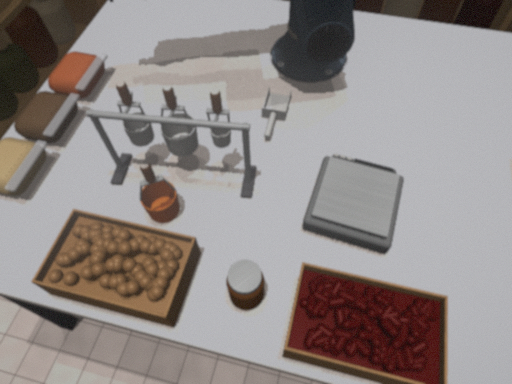

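View pics/side0.png

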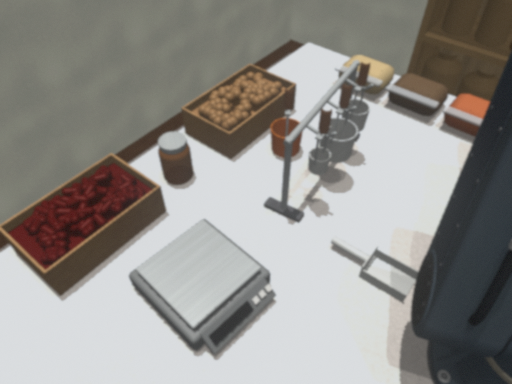

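The scene picture shows the rack to the robot's right, open side towards the robot, with three grey dippers. In the scene image, medium is at (138,130), large at (180,135) and small at (220,130). An orange look-alike stands at (160,200) behind the rack. The pan is at (357,195). The middle grey dipper, at side (338,140), is the large one because it has the widest grey cup. I'll triangulate it and confirm with a crop.

Run:
```python
from h import *
np.set_printoptions(precision=3,suppress=True)
a=eyes.get_image('scene');b=eyes.get_image('side')
M=lambda u,v:tri([ray(a,u),ray(b,v)])
print('large',M((180,142),(331,153)),'med',M((142,138),(354,127)),'small',M((220,138),(315,171)),'pan',M((357,193),(199,266)),atz(a,(357,193),.07),atz(b,(199,266),.07))
for p in(a,b):
    r=eyes.silhouettes(p,'pan')
    print([(x['box'],x['confidence']) for x in r][:2])
print('orange',atz(a,(161,209),0))
ca=cv2.resize(a['img'][70:190,75:275],(800,480),interpolation=cv2.INTER_CUBIC)
cb=cv2.resize(b['img'][50:200,260:400],(560,600),interpolation=cv2.INTER_CUBIC)
save(ca,'ca.png');save(cb,'cb.png')
```

```text
large [ 0.517 -0.242  0.084] med [ 0.523 -0.351  0.087] small [ 0.499 -0.137  0.111] pan [0.548 0.213 0.074] [0.546 0.214 0.07 ] [0.549 0.211 0.07 ]
[([304.2, 152.4, 99.2, 99.9], 0.83)]
[([130.2, 218.7, 143.9, 131.5], 0.75)]
orange [ 0.669 -0.261  0.   ]
```

View pics/ca.png

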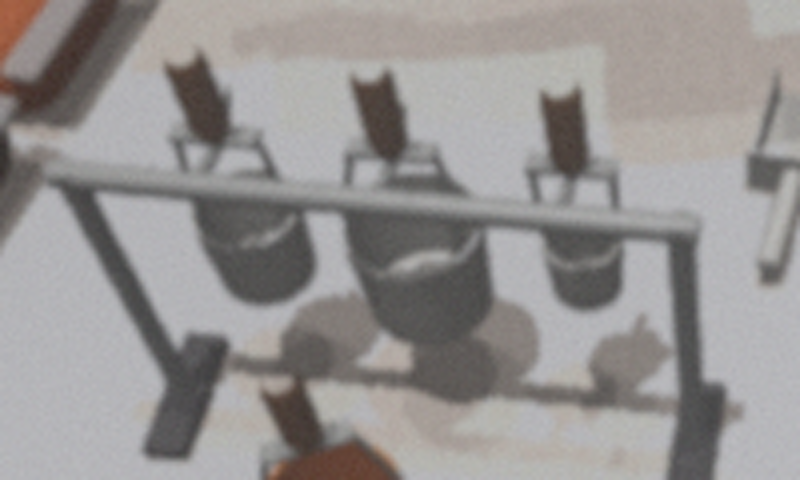

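View pics/cb.png

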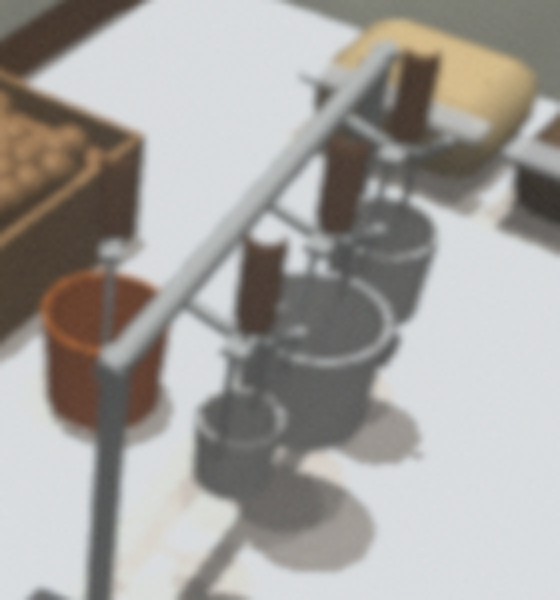

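The crop confirms it: the middle grey dipper, at scene (180,142), has clearly the widest grey cup. The one at left is medium, the one at right is small, and the orange one is excluded. Next: grip and rail geometry.

Run:
```python
from h import *
np.set_printoptions(precision=3,suppress=True)
s=env.observe();a=eyes.get_image('scene');b=eyes.get_image('side')
def M(u,v):
    r=[ray(a,u),ray(b,v)];X=tri(r);return X,[np.linalg.norm(np.cross(X-c,d)) for c,d in r]
print('griptop',M((168.5,89),(346.2,86)));print('gripbot',M((173.7,108),(344.2,108)))
A=M((247.5,125.5),(288,138.7))[0];B=M((90,112.5),(356.5,62.5))[0];print('rail',A,B,np.linalg.norm(A-B),(A+B)/2,np.arctan2(*(A-B)[:2]))
print('smalltop',M((215.5,94),(326.5,111)),'medtop',M((121.3,85.5),(364.5,65)))
q=s['tcp_rot'];Rt=R.from_quat([q[1],q[2],q[3],q[0]]).as_matrix();print('tool axes cols',Rt)
# pan square in side/scene via silhouette quad
for p in (a,b):
    r=eyes.silhouettes(p,'pan')[0]['region'].astype(np.uint8)
    c=max(cv2.findContours(r,0,2)[0],key=cv2.contourArea); q=cv2.approxPolyDP(c,10,True)[:,0]; print(q.tolist()); print([atz(p,k,.07)[:2] for k in q])
```

```text
griptop (array([ 0.514, -0.239,  0.275]), [np.float64(0.0008800563401852913), np.float64(0.0008800563401853569)])
gripbot (array([ 0.511, -0.242,  0.215]), [np.float64(0.0010444702477886072), np.float64(0.0010444702477886778)])
rail [ 0.536 -0.057  0.232] [ 0.58  -0.414  0.227] 0.35956747157141805 [ 0.558 -0.236  0.229] -0.12198214275275301
smalltop (array([ 0.5  , -0.137,  0.272]), [np.float64(0.0005690031895762957), np.float64(0.0005690031895763494)]) medtop (array([ 0.527, -0.345,  0.272]), [np.float64(0.0016050060643409514), np.float64(0.0016050060643411027)])
tool axes cols [[ 0.355 -0.     0.935]
 [-0.935  0.     0.355]
 [-0.    -1.    -0.   ]]
[[324, 157], [303, 228], [386, 252], [403, 177]]
[array([0.458, 0.119]), array([0.67 , 0.106]), array([0.683, 0.295]), array([0.472, 0.319])]
[[200, 219], [128, 276], [191, 348], [213, 354], [275, 294], [267, 269]]
[array([0.633, 0.122]), array([0.642, 0.316]), array([0.443, 0.34 ]), array([0.406, 0.323]), array([0.393, 0.164]), array([0.439, 0.13 ])]
```

```bash
python3 -m crank '[[0,-3.4,0,0.119,8.5],[0,-3.4,0,0.118,8.5],[0,-3.2,0,0,8.5],[-2.07,0,3.55,0,8.5],[-2.07,0,3.55,0,8.5],[-2.07,0,3.55,0,8.5],[-2.07,0,3.55,0,8.5],[-2.07,0,3.55,0,8.5],[-2.07,0,3.55,0,8.5],[-2.07,0,3.55,0,8.5],[-2.07,0,3.55,0,8.5],[-2.07,0,3.55,0,8.5],[-2.07,0,3.55,0,8.5],[0,0,0,0,8.5],[0,0,0,0,8.5]]' 40
python3 - <<'E'
from h import *
np.set_printoptions(precision=3,suppress=True)
s=env.observe();p=eyes.get_image('wrist')
q=s['tcp_rot'];Rt=R.from_quat([q[1],q[2],q[3],q[0]]).as_matrix();print(Rt)
im=p['img'].copy()
print('exp griptop',proj(p,[.513,-.241,.273],s), 'exp gripbottom',proj(p,[.513,-.241,.213],s),'med',proj(p,[.527,-.345,.272],s),'small',proj(p,[.5,-.137,.272],s))
for t in('dipper_large','dipper_medium','dipper_small'): print(t,[(np.round(m['xy']),round(m['confidence'],2)) for m in eyes.mark_of(p,t)][:3])
save(im,'w1.png')
E
```

```text
t: 3.48
tool_pos: [0.5122, -0.241, 0.3311]
tcp_rot: [-0.53, 0.531, -0.468, 0.467]
ft_force: [-0.5, -0.4, 0.4]
gripper_width: 0.0847
[[ 0.126 -0.001  0.992]
 [-0.992  0.     0.126]
 [-0.    -1.    -0.001]]
exp griptop [256.212 207.37 ] exp gripbottom [256.353 185.259] med [387.628 205.966] small [125.039 206.69 ]
dipper_large [(array([269.,  51.]), 0.82), (array([257., 160.]), 0.76), (array([179., 162.]), 0.17)]
dipper_medium [(array([332., 161.]), 0.95)]
dipper_small [(array([181., 162.]), 0.55)]
```

View pics/w1.png

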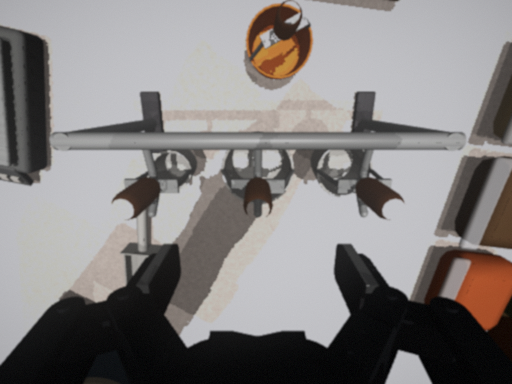

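The wrist view agrees with the estimate: the large grip's top is at about (258,208), where I expected (256,207), and the rail is level at row 140, so the yaw is right. Descending and closing.

```bash
python3 -m crank '[[0,3,0,0,8.5],[0,3,0,0,8.5],[0,2.3,0,0,8.5],[0,1.0,0,0,8.5],[0,1.0,0,0,8.5],[0,0,0,0,8.5]]' 40; python3 -m crank '[[0,0,0,0,6],[0,0,0,0,4.5],[0,0,0,0,3.4],[0,0,0,0,2.8],[0,0,0,0,2],[0,0,0,0,1],[0,0,0,0,1],[0,0,0,0,1]]' 40
python3 - <<'E'
from h import *
p=eyes.get_image('wrist');b=eyes.get_image('side')
save(np.hstack([cv2.resize(p['img'],(400,300)),cv2.resize(b['img'][50:200,240:440],(400,300))]),'g1.png')
E
```

```text
t: 4.42
tool_pos: [0.5124, -0.241, 0.2282]
tcp_rot: [0.53, -0.53, 0.468, -0.468]
ft_force: [-0.6, -0.7, 0.1]
gripper_width: 0.0853
t: 5.42
tool_pos: [0.5126, -0.2409, 0.2285]
tcp_rot: [0.53, -0.53, 0.467, -0.468]
ft_force: [0.2, 0.7, 3.1]
gripper_width: 0.0228
```

View pics/g1.png

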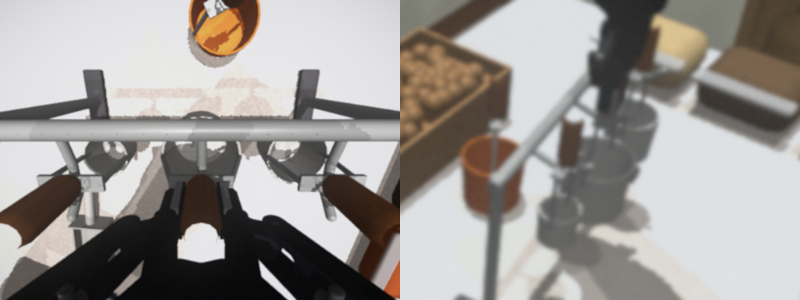

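The grip is held at an opening of 22.8 mm. Lifting 28 mm, then drawing away from the rail.

```bash
python3 -m crank '[[0,-0.7,0,0,1],[0,-0.7,0,0,1],[0,-0.7,0,0,1],[0,-0.7,0,0,1],[0,0,0,0,1]]' 40; python3 -m crank '[[0,0,-1.0,0,1],[0,0,-1.5,0,1],[0,0,-1.5,0,1],[0,0,-1.5,0,1],[0,0,-1.5,0,1],[0,0,-2,0,1],[0,0,-2,0,1],[0,0,0,0,1]]'
python3 - <<'E'
from h import *
a=eyes.get_image('scene');b=eyes.get_image('side')
save(np.hstack([cv2.resize(a['img'][60:210,60:260],(400,300)),cv2.resize(b['img'][50:230,240:480],(400,300))]),'l1.png')
E
```

```text
t: 6.15
tool_pos: [0.5128, -0.241, 0.257]
tcp_rot: [0.531, -0.53, 0.467, -0.468]
ft_force: [-0.6, -0.7, -2.0]
gripper_width: 0.0232
t: 7.15
tool_pos: [0.4018, -0.2548, 0.2566]
tcp_rot: [-0.53, 0.53, -0.468, 0.468]
ft_force: [0.1, -0.2, -2.2]
gripper_width: 0.0229
```

View pics/l1.png

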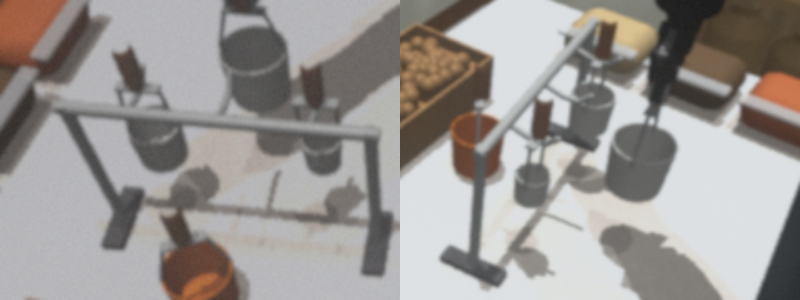

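It's off the peg, the weight reads about 2.2 N as expected, and the other two dippers still hang. Raising and carrying round to the pan.

```bash
python3 -m crank '[[0,-2,0,0,1],[0,-2,0,0,1],[0,-2,0,0,1],[-1.8,0,0.2,0,1],[-3.3,0,0.4,0,1],[-3.4,0,0.4,0,1],[-3.4,0,0.4,0,1],[-3.4,0,0.4,0,1],[-3.4,0,0.4,0,1],[-3.3,0,0.5,0,1],[-3.3,0,0.5,0,1]]'; python3 -m crank '[[-3.2,0,2.8,0,1],[-3.2,0,2.9,0,1],[-3.2,0,2.9,0,1],[-3.2,0,2.9,0,1],[-3.2,0,2.9,0,1],[-3.2,0,2.9,0,1],[0,0,0,0,1],[0,0,0,0,1]]'
python3 - <<'E'
from h import *
a=eyes.get_image('scene');b=eyes.get_image('side')
save(np.hstack([cv2.resize(a['img'][110:260,290:430],(400,429)),cv2.resize(b['img'][210:360,120:280],(400,375))[:429] if 0 else cv2.copyMakeBorder(cv2.resize(b['img'][210:360,120:280],(400,375)),0,54,0,0,0)]),'p1.png')
for n in ('scene0','side0'): pass
E
```

```text
t: 8.62
tool_pos: [0.4028, 0.0023, 0.3155]
tcp_rot: [-0.53, 0.531, -0.468, 0.467]
ft_force: [0.7, -0.3, -2.8]
gripper_width: 0.0233
t: 9.62
tool_pos: [0.5565, 0.1479, 0.3188]
tcp_rot: [0.566, -0.542, 0.456, -0.423]
ft_force: [-0.3, -0.3, -2.2]
gripper_width: 0.0229
```

View pics/p1.png

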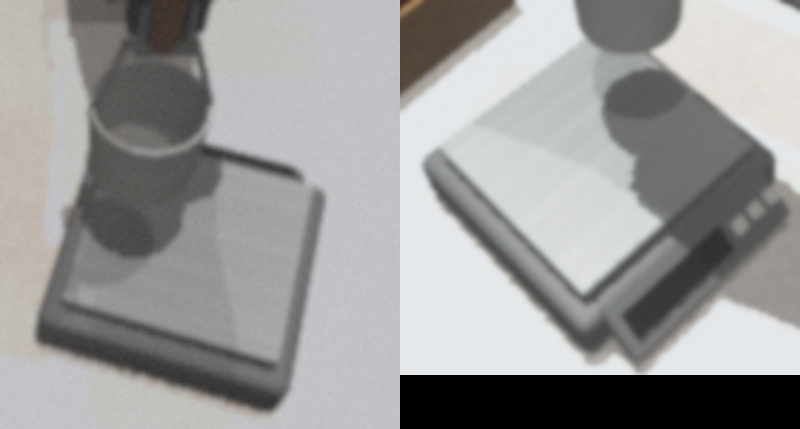

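Run:
```python
from h import *
np.set_printoptions(precision=3,suppress=True)
s=env.observe();print(s['joint_pos'],s['tool_pos']);a=eyes.get_image('scene');b=eyes.get_image('side')
q=s['tcp_rot'];Rt=R.from_quat([q[1],q[2],q[3],q[0]]).as_matrix();print(Rt)
L,Rr,Bt=[atz(b,k,.07)[:2] for k in((136.8,272),(260.8,269.2),(194,328.8))]
print(L,Rr,Bt,(L+Rr)/2,np.linalg.norm(L-Bt),np.linalg.norm(Rr-Bt))
BL,BR,TR=[atz(a,k,.07)[:2] for k in((312.75,215),(386.3,236.7),(398.5,173))]
print(BL,BR,TR,(BL+TR)/2,np.linalg.norm(BL-BR),np.linalg.norm(TR-BR))
```

```text
[0.229 0.32  0.323 1.575 0.057 3.141] [0.557 0.147 0.32 ]
[[ 0.227 -0.014  0.974]
 [-0.972  0.055  0.227]
 [-0.057 -0.998 -0.001]]
[0.636 0.299] [0.448 0.138] [0.464 0.311] [0.542 0.218] 0.17212270468822594 0.17375268592052026
[0.631 0.121] [0.646 0.293] [0.462 0.308] [0.547 0.214] 0.17185411550886015 0.18389845418804537
```

Joint 6 reached its limit, so the tool tilted about 3°. The dipper is round, so I'll yaw the tool back to regain a vertical pose.

```bash
python3 -m crank '[[0,0,0,-0.1,1],[0,0,0,-0.15,1],[0,0,0,-0.15,1],[0,0,0,-0.15,1],[0,0,0,0,1],[0,0,0,0,1]]'
python3 - <<'E'
from h import *
np.set_printoptions(precision=3,suppress=True)
s=env.observe();print(s['joint_pos'])
q=s['tcp_rot'];Rt=R.from_quat([q[1],q[2],q[3],q[0]]).as_matrix();print(Rt)
print('tool delta cm',100*Rt.T@(np.array([.546,.215,s['tool_pos'][2]])-s['tool_pos']))
E
```

```text
t: 10.58
tool_pos: [0.5572, 0.1474, 0.3199]
tcp_rot: [0.668, -0.635, 0.286, -0.262]
ft_force: [0.6, 0.3, -1.4]
gripper_width: 0.023
[0.228 0.32  0.324 1.575 0.057 2.594]
[[ 0.7   -0.013  0.714]
 [-0.713  0.056  0.699]
 [-0.049 -0.998  0.03 ]]
tool delta cm [-5.606  0.391  3.927]
```

The commanded pose keeps the 3.3° tilt. The same effect at the opposite limit of joint 6 should undo it, so I'll turn the wrist there. Time is ample.

```bash
python3 -m crank '[[0,0,0,-0.186,1],[0,0,0,-0.186,1],[0,0,0,-0.186,1],[0,0,0,-0.186,1],[0,0,0,-0.186,1],[0,0,0,-0.186,1],[0,0,0,-0.186,1],[0,0,0,-0.186,1],[0,0,0,-0.186,1],[0,0,0,-0.186,1],[0,0,0,-0.186,1],[0,0,0,-0.186,1],[0,0,0,-0.186,1],[0,0,0,-0.186,1],[0,0,0,-0.186,1],[0,0,0,-0.186,1],[0,0,0,-0.186,1],[0,0,0,-0.186,1],[0,0,0,-0.186,1],[0,0,0,-0.186,1]]' >/dev/null;  python3 -m crank '[[0,0,0,-0.186,1],[0,0,0,-0.186,1],[0,0,0,-0.186,1],[0,0,0,-0.186,1],[0,0,0,-0.186,1],[0,0,0,-0.186,1],[0,0,0,-0.186,1],[0,0,0,-0.186,1],[0,0,0,-0.186,1],[0,0,0,-0.186,1],[0,0,0,0,1]]'
cat > st.py <<'E'
from h import *
np.set_printoptions(precision=3,suppress=True)
s=env.observe();print(s['t'],s['joint_pos'],s['tool_pos'])
q=s['tcp_rot'];Rt=R.from_quat([q[1],q[2],q[3],q[0]]).as_matrix();print(Rt)
print('tool delta cm',100*Rt.T@(np.array([.546,.215,s['tool_pos'][2]])-s['tool_pos']))
E
python3 st.py
```

```text
t: 14.45
tool_pos: [0.5573, 0.1475, 0.3197]
tcp_rot: [0.529, -0.507, 0.498, -0.464]
ft_force: [-0.5, 0.4, -1.7]
gripper_width: 0.0232
14.45 [ 0.228  0.321  0.324  1.575  0.057 -2.986] [0.557 0.148 0.32 ]
[[ 0.072 -0.014  0.997]
 [-0.996  0.056  0.073]
 [-0.056 -0.998 -0.009]]
tool delta cm [-6.802  0.39  -0.637]
```

```bash
python3 -m crank '[[0,0,0,-0.155,1],[0,0,0,-0.1,1],[0,0,0,0,1]]'; python3 st.py
```

```text
t: 14.82
tool_pos: [0.5493, 0.1751, 0.3197]
tcp_rot: [0.574, -0.557, 0.433, -0.415]
ft_force: [0.1, -1.2, -1.3]
gripper_width: 0.0229
14.825 [ 0.29   0.316  0.319  1.569  0.035 -3.135] [0.549 0.175 0.32 ]
[[ 0.279 -0.005  0.96 ]
 [-0.96   0.035  0.279]
 [-0.035 -0.999  0.005]]
tool delta cm [-3.924  0.142  0.801]
```

```bash
python3 -m crank '[[0,0,0,-0.08,1],[0,0,0,-0.08,1],[0,0,0,0,1],[0,0,0,0,1]]'; python3 st.py
```

```text
t: 15.32
tool_pos: [0.5352, 0.2128, 0.3196]
tcp_rot: [0.587, -0.582, 0.396, -0.4]
ft_force: [-0.6, 0.4, -1.8]
gripper_width: 0.0227
15.325 [ 0.378  0.313  0.314  1.564  0.    -3.139] [0.535 0.213 0.32 ]
[[ 0.367  0.008  0.93 ]
 [-0.93   0.003  0.367]
 [-0.    -1.     0.008]]
tool delta cm [0.193 0.009 1.081]
```

Tool is vertical again, within 0.5°. Backing off the limit, then checking where the cup bottom is against the pan.

```bash
python3 -m crank '[[0,0,0,0.15,1],[0,0,0,0.15,1],[0,0,0,0,1]]'; python3 st.py
python3 - <<'E'
from h import *
np.set_printoptions(precision=3,suppress=True)
a=eyes.get_image('scene');b=eyes.get_image('side')
ma=eyes.mark_of(a,'dipper_large');mb=eyes.mark_of(b,'dipper_large')
print([(m['xy'],m['confidence']) for m in ma],[(m['xy'],m['confidence']) for m in mb])
for x in ma:
  for y in mb: 
    r=[ray(a,x['xy']),ray(b,y['xy'])];X=tri(r);print(X,np.linalg.norm(np.cross(X-r[0][0],r[0][1])))
E
```

```text
t: 15.7
tool_pos: [0.5354, 0.2125, 0.3197]
tcp_rot: [0.521, -0.516, 0.479, -0.482]
ft_force: [0.1, 1.2, -1.7]
gripper_width: 0.0228
15.7 [ 0.378  0.313  0.314  1.564  0.    -2.841] [0.535 0.212 0.32 ]
[[ 0.077  0.008  0.997]
 [-0.997  0.003  0.077]
 [-0.003 -1.     0.008]]
tool delta cm [-0.172  0.009  1.077]
[([363.8, 167.1], 0.93), ([162.1, 208.7], 0.66)] [([283.7, 149.1], 0.73), ([194.7, 237.3], 0.63)]
[0.534 0.123 0.275] 0.10339143815229047
[0.544 0.211 0.173] 0.0020525600230013727
[ 0.671 -0.253  0.   ] 0.005221254917070788
[ 0.698 -0.073 -0.019] 0.17833151325751023
```

```bash
python3 -m crank '[[-0.2,0,0.8,0,1],[0,2,0,0,1],[0,2,0,0,1],[0,2,0,0,1],[0,1.2,0,0,1],[0,0.8,0,0,1],[0,0,0,0,1],[0,0,0,0,1]]'; python3 -m crank '[[0,0.2,0,0,1],[0,0.2,0,0,1],[0,0,0,0,1]]'
python3 - <<'E'
from h import *
a=eyes.get_image('scene');b=eyes.get_image('side')
save(np.hstack([cv2.resize(a['img'][110:260,290:430],(400,429)),cv2.copyMakeBorder(cv2.resize(b['img'][210:360,120:280],(400,375)),0,54,0,0,0)]),'p2.png')
E
```

```text
t: 16.9
tool_pos: [0.5438, 0.2164, 0.2404]
tcp_rot: [0.522, -0.516, 0.479, -0.481]
ft_force: [0.2, 1.1, -1.9]
gripper_width: 0.023
t: 17.27
tool_pos: [0.5434, 0.2162, 0.2356]
tcp_rot: [0.522, -0.517, 0.479, -0.481]
ft_force: [-0.8, 0.6, -2.4]
gripper_width: 0.0232
```

View pics/p2.png

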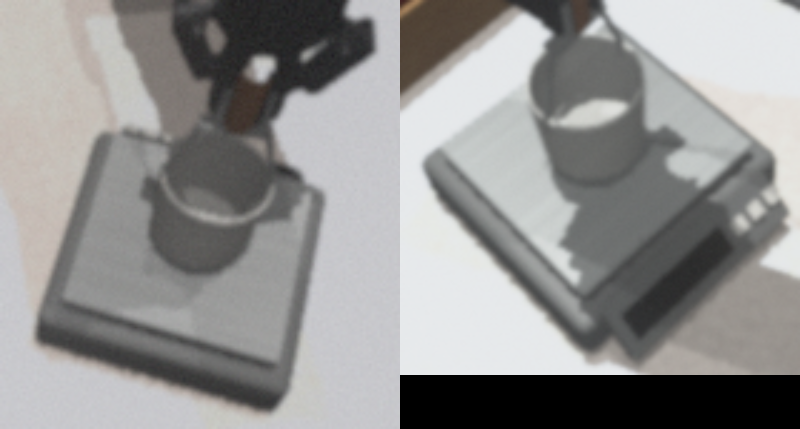

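The cup hangs just over the pan's middle (scene crop bottom about (203,250), side crop about (590,160)). Easing down in small steps while watching the force.

```bash
python3 -m crank '[[0,0.2,0,0,1],[0,0.2,0,0,1],[0,0,0,0,1]]'|grep -E "pos|force"; python3 -m crank '[[0,0.2,0,0,1],[0,0.2,0,0,1],[0,0,0,0,1]]'|grep -E "pos|force"
```

```text
tool_pos: [0.5434, 0.2162, 0.2315]
ft_force: [0.1, 0.0, -2.6]
tool_pos: [0.5435, 0.2162, 0.2275]
ft_force: [-0.3, 0.2, -1.3]
```

```bash
python3 -m crank '[[0,0.1,0,0,1],[0,0,0,0,1]]'|grep -E "pos|force";python3 -m crank '[[0,0.1,0,0,1],[0,0,0,0,1]]'|grep -E "pos|force"
```

```text
tool_pos: [0.5436, 0.2163, 0.2267]
ft_force: [-0.5, -1.0, -2.2]
tool_pos: [0.5436, 0.2163, 0.2256]
ft_force: [-0.4, 0.1, -1.2]
```

```bash
python3 -m crank '[[0,0.1,0,0,1],[0,0,0,0,1]]'|grep -E "pos|force";python3 -m crank '[[0,0.1,0,0,1],[0,0,0,0,1]]'|grep -E "pos|force"
```

```text
tool_pos: [0.5436, 0.2163, 0.2246]
ft_force: [-0.6, -0.6, -2.3]
tool_pos: [0.5436, 0.2163, 0.2236]
ft_force: [-0.6, -0.4, -2.1]
```

```bash
python3 -m crank '[[0,0.1,0,0,1],[0,0,0,0,1]]'|grep -E "pos|force"
```

```text
tool_pos: [0.5436, 0.2163, 0.2226]
ft_force: [0.9, -0.4, -2.4]
```

```bash
python3 -m crank '[[0,0.1,0,0,1],[0,0,0,0,1]]'|grep -E "pos|force";python3 -m crank '[[0,0.1,0,0,1],[0,0,0,0,1]]'|grep -E "pos|force"
```

```text
tool_pos: [0.5436, 0.2163, 0.2216]
ft_force: [0.6, 0.1, -1.8]
tool_pos: [0.5436, 0.2163, 0.2206]
ft_force: [0.3, -0.6, -0.9]
```

```bash
python3 -m crank '[[0,0.1,0,0,1],[0,0,0,0,1]]'|grep -E "pos|force"
```

```text
tool_pos: [0.5436, 0.2163, 0.2196]
ft_force: [-0.1, -0.6, -2.1]
```

```bash
python3 -m crank '[[0,0.1,0,0,1],[0,0,0,0,1]]'|grep -E "pos|force";python3 -m crank '[[0,0.1,0,0,1],[0,0,0,0,1]]'|grep -E "pos|force"
```

```text
tool_pos: [0.5438, 0.2164, 0.2189]
ft_force: [0.7, -0.5, -0.1]
tool_pos: [0.5443, 0.2165, 0.2188]
ft_force: [1.4, -0.2, 7.6]
```

```bash
python3 -m crank '[[0,0.1,0,0,1],[0,0,0,0,1]]'|grep -E "pos|force"
```

```text
tool_pos: [0.5448, 0.2166, 0.2187]
ft_force: [0.3, -0.2, 11.1]
```

Contact at TCP z = 0.219. I'll relax the press by 2 mm, open, and rise.

```bash
python3 -m crank '[[0,-0.1,0,0,1],[0,-0.08,0,0,1],[0,0,0,0,1],[0,0,0,0,2.6],[0,0,0,0,3],[0,0,0,0,3.6],[0,0,0,0,4.5],[0,0,0,0,5.5],[0,0,0,0,6],[0,0,0,0,6]]' 20
python3 - <<'E'
from h import *
a=eyes.get_image('scene');b=eyes.get_image('side')
save(np.hstack([cv2.resize(a['img'][110:260,290:430],(400,429)),cv2.copyMakeBorder(cv2.resize(b['img'][180:330,120:280],(400,375)),0,54,0,0,0)]),'p3.png')
E
```

```text
t: 22.12
tool_pos: [0.5437, 0.2163, 0.2185]
tcp_rot: [0.522, -0.517, 0.479, -0.481]
ft_force: [-0.1, -0.0, 0.1]
gripper_width: 0.0598
```

View pics/p3.png

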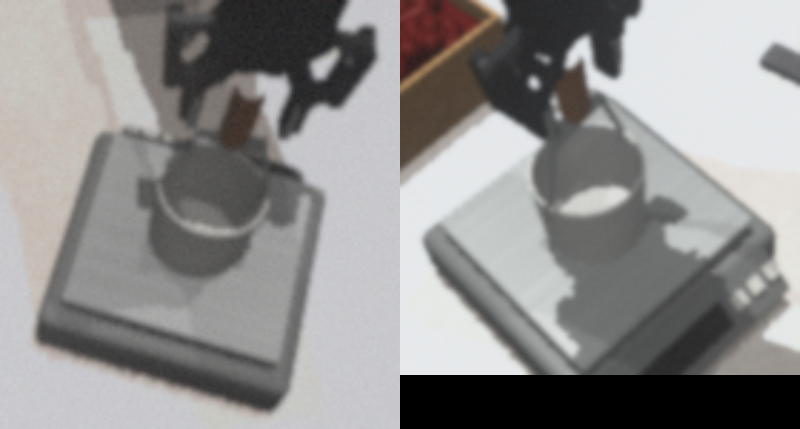

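The dipper is released and standing upright near the pan's middle, with the fingers clear on both sides. Rising slowly and checking from there.

```bash
python3 -m crank '[[0,-0.5,0,0,6],[0,-1,0,0,6],[0,-2,0,0,6],[0,-3,0,0,6],[0,-4,0,0,6],[0,-4,0,0,6],[0,0,-4,0,6],[0,0,-4,0,6],[0,0,-4,0,6],[0,0,0,0,6],[0,0,0,0,6]]'
python3 - <<'E'
from h import *
np.set_printoptions(precision=3,suppress=True)
a=eyes.get_image('scene');b=eyes.get_image('side')
ma=eyes.mark_of(a,'dipper_large');mb=eyes.mark_of(b,'dipper_large')
for x in ma:
  for y in mb:
    r=[ray(a,x['xy']),ray(b,y['xy'])];X=tri(r);e=np.linalg.norm(np.cross(X-r[0][0],r[0][1]))
    if e<.01: print(X,e)
save(np.hstack([cv2.resize(a['img'][60:260,60:430],(450,243)),cv2.resize(b['img'][30:330,120:420],(243,243))]),'f.png')
E
```

```text
t: 23.6
tool_pos: [0.4234, 0.2066, 0.3633]
tcp_rot: [0.522, -0.516, 0.478, -0.481]
ft_force: [0.5, -0.5, -1.2]
gripper_width: 0.0596
[0.548 0.217 0.07 ] 0.004501279804881249
[ 0.671 -0.263 -0.015] 0.002777502488587302
```

View pics/f.png

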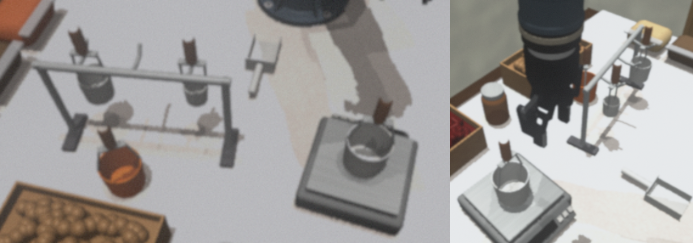

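The large dipper stands upright at (0.548, 0.217, 0.070) against a pan centre of about (0.546, 0.215, 0.070). Medium and small still hang, and the gripper is clear.

```bash
python3 -c "
from bench import hand_in
print(hand_in())"
```

```text
the job is handed in; nothing more can be done
None
```

I lifted the large dipper off the middle peg and drew it clear of the rail. It now stands upright on the scale's pan, and I handed the job in at about 23.6 s.

**Last checks:**
- **Position:** the cup's bottom measured (0.548, 0.217, 0.070), within about 3 mm of the pan centre. My pan-centre measurements themselves ranged over about 7 mm.
- **Other dippers:** medium and small still hang on their pegs.
- **Gripper:** it is well clear and touches nothing.
- **Setting down:** the cup touched down in 1 mm steps. I overshot the contact by about 2 mm, pressing with about 11 N, and relaxed that before releasing.

**One problem on the way:** joint 6 reached its range limit during the carry and tilted the tool by about 3°. I undid this at the joint's opposite limit before setting the dipper down, so joint 6 ran to both ends of its range (readings 3.141 and -3.139 against ±3.14). I can't tell whether the 3.141 counts as passing the limit.

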